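# Put the long corn cob on the bar warmer and switch it on

## Task

Pull the full-length corn cob on its stick up out of its cup and lay it gently along the free pair of bars on the warmer, with the whole cob over the bars. Let go of it, then turn the rotary isolator clockwise all the way to on. Leave both cups standing, the half cob in its cup, the cob already on the warmer where it is, and do not push the bottle or the shaker about.

Things in the scene. Friction and masses are not known exactly. Their poses are not given: they have to be found in the camera images.
- long_cob: full-length yellow corn cob on a wooden stick, 190 mm long in all, 180 g: stick 12 mm in diameter, 60 mm long, then the cob, 44 mm in diameter and 130 mm long, its last 25 mm tapering. At the start it stands upright, stick down, the cob's flat lower end resting on the rim of a cup. Origin at the stick's free end; z runs along the stick towards the cob's tip (cob from z = 60 to 190 mm)
- long_cob_mid (a point): point on the axis of the long cob, 125 mm from the stick's free end, the middle of the yellow part and close to the centre of mass; same axes as the long cob
- long_cup: weighted steel stick cup that holds the long cob: 70 mm high, 52 mm in diameter (foot 60 mm), with a bore of 20 mm diameter, 64 mm deep; loose, 0.8 kg. Origin at the centre of its underside, z up. Its twin holds the half cob; the two change places
- half_cup: the twin cup, holding the half cob; same size and frame
- half_cob: bystander: half-length cob on the same kind of stick: stick 60 mm, cob 44 mm in diameter and 65 mm long. Origin at the stick's free end, z towards the tip. Stays in its cup
- warmer: low steel bar warmer, fixed, 250 (x) by 240 (y) mm. Origin at the centre of its underside, z up. On top, two pairs of round bars run along its x: bars 16 mm in diameter and 232 mm long, axes 75 mm above the table; in a pair they are 26 mm apart (axis to axis). The pairs are centred at y = +55 mm (free) and y = -55 mm (occupied by another cob)
- free_place (a point): middle of the free pair of bars, at the height where the axis of a cob lying between them comes to rest (102 mm above the table, 27 mm above the bars' axes); x along the bars, z up. Either end of the cob may point either way
- spare_cob: bystander: another full-length cob on a stick, already lying along the other pair of bars. Origin at the stick's free end, z towards the tip
- isolator_box: grey box, fixed, 100 (x) by 90 (y) by 52 mm high, that carries the rotary isolator on top. Origin at the centre of its underside, z up
- isolator_grip (a point): on the isolator's vertical axis, at the middle height of its bar grip (81 mm above the table). The grip is a black bar 76 mm long, 16 mm wide and 30 mm high (from 65 to 95 mm above the table) along this frame's x, centred 4 mm towards -x, with a white line on its -x end; it turns with the handle, z up
- isolator (a joint): angle of the isolator's handle, rad: 0 is off (bar along the box's x, white line to -x), growing clockwise seen from above, 1.4 at the stop is on; it stays where it is left. Needs about 0.1 N m
- squeeze_bottle: bystander: white closed squeeze bottle, loose, 52 mm in diameter, 150 mm high. Origin at the centre of its underside
- shaker: bystander: aluminium spice shaker, loose, 58 mm in diameter, 94 mm high. Origin at the centre of its underside
Not all that is in view belongs to the job. Leave any pink or red look-alike of the half_cup alone.

How it is judged (in metres and radians):
On the way, in this order (a step that is already met when the one before it is completed fails the run):
1. the long cob is out of its cup and lies, let go and at rest, along the free pair of bars, with the isolator still off (x of long_cob_mid in the frame of free_place between -0.052 and 0.052 m and y of long_cob_mid in the frame of free_place between -0.01 and 0.01 m and z of long_cob_mid in the frame of free_place between -0.008 and 0.008 m and angle between the z axis of long_cob and the x axis of free_place, either way round below 0.15 rad and contact force between the fingers and long_cob below 0.3 N and linear speed of long_cob below 0.03 m/s and value of joint isolator below 0.4 rad), for 0.3 s.
2. the isolator is turned to on (value of joint isolator above 1.25 rad), for 0.2 s.
At the end, for the whole second after the job is handed in: The long cob lies released and at rest along the free bars (its middle within 52 mm lengthwise, 10 mm sideways, 8 mm in height of the free place; axis within 0.15 rad); isolator past 1.25 rad; both cups upright within 0.15 rad; the half cob seated in its cup (x of long_cob_mid in the frame of free_place between -0.052 and 0.052 m and y of long_cob_mid in the frame of free_place between -0.01 and 0.01 m and z of long_cob_mid in the frame of free_place between -0.008 and 0.008 m and angle between the z axis of long_cob and the x axis of free_place, either way round below 0.15 rad and contact force between the fingers and long_cob below 0.3 N and linear speed of long_cob below 0.03 m/s and value of joint isolator above 1.25 rad and angle between each of long_cup, half_cup's own z axis and vertical below 0.15 rad and distance between half_cob and half_cup below 0.022 m); the robot touches nothing.
It fails at once if the cob is slammed on or pressed against the warmer (over 40 N) (contact force between long_cob and warmer above 40 N).
It fails at once if a cup is knocked over (tilt over 0.5 rad) (angle between any of long_cup, half_cup's own z axis and vertical above 0.5 rad).
It fails at once if the cob already on the warmer is moved by more than 30 mm (distance of spare_cob from where it was at the start of the episode above 0.03 m).
It fails at once if the half cob is pulled out or moved by more than 40 mm (distance of half_cob from where it was at the start of the episode above 0.04 m).
It fails at once if the squeeze bottle or the shaker is moved by more than 40 mm (distance of any of squeeze_bottle, shaker from where it was at the start of the episode above 0.04 m).
It also fails if it takes over 70 s, if anything falls off the work surface, if the arm or the gripper's body presses on something with over 40 N, if the wrist force passes 120 N, or if a joint passes its speed limit or range.

## Robot

A 6-joint arm with a two-finger parallel gripper is mounted at the origin on the work surface. World frame = base frame: x ahead of the robot, y to its left, z up, the work surface at z = 0. Lengths are in m, angles in degrees, forces in N, time in s.
With the tool pointing down it reaches from about 0.3 to 0.75 m from the base axis. Payload 8.5 kg.
Tool frame: the origin (TCP) lies midway between the tips of the shut fingers; the grasp point (between the pads) lies 19 mm behind it; z points along the fingers, y is the line along which they close (so a half turn about z gives the same grasp; the last joint's range is limited). The gripper opens to 85 mm and grips with 20 to 120 N. Pads are 22 mm wide; open, the fingers measure 114 mm over their backs; the gripper's body (76 mm by 85 mm) begins 54 mm behind the grasp point. The pads swing forward as they close: fully open they stand 13 mm farther back than shut.
Start: joints at [-88.711, 21.807, 74.336, -0, 83.858, -12.336], TCP at [0.13, -0.535, 0.231] pointing down, gripper open.
Joint ranges: [-178.18, 178.18], [-50.72, 133.34], [12.68, 142.11], [-81.47, 261.47], [9.98, 163.14], [-165.26, 165.26]. Speed limits (degrees/s): [136.94, 136.94, 180, 180, 180, 180].

## Interface

Orientations are given as a 3x3 rotation matrix whose columns are the frame's x, y, z axes.
In Python, from rig import env gives the robot as it stands. The module is installed in compiled form; this text tells all that it offers.
- The arm moves only by the tool jog_arm, never from a script. Its argument "targets" is a list of rows, each a list of 6 numbers: the shift along the tool's x, y, z in cm, then the turn, a rotation vector about the tool's x, y, z in degrees. A call has 1 to 8 rows; each row is the pose to reach, as a shift and turn from the pose commanded when the call began, along the tool's axes at that moment; what a row does not reach only later rows make up. A row lasts 1/12 s, in which the tool goes at most 41.7 mm and 7.16 degrees, less where a joint would pass 70% of its speed; a pose out of reach is approached as far as the arm can. A call with a gripper value outside its range is refused whole. "hand" is the opening, from 0 (shut) to 1 (fully open), set as the call begins (left out, the last holds). The fingers move at their own pace and stop on an object; "newtons" is the grip in N (left out, the last holds). Time passes only in rows, so rows that repeat a pose let the fingers close. It gives the time, the measured TCP pose, the force, the opening and the grip force at its end, in the units of the state.
- env.observe(): the state, without advancing time (a new reading comes with each control period).
- env.get_image(name): name is "side" or "top" or "wrist"; returns a dict with "frame" (400x640x3 uint8, red, green, blue), "depth" (400x640 float32, m along the optical axis (not along the pixel's ray), 0 where there is no reading), "fovy" (degrees; the focal length in pixels is half the picture's height over the tangent of half this angle, whatever the lens; pixels are square), "cx", "cy" (the principal point, pixels), "cam_to_world" (4x4, takes a point from camera to world coordinates). Camera axes: x right, y down, z forward; pixel columns grow to the right and rows downward; lengths in m; the calibration is good to about 2 mm. A picture is of the moment at which its call begins.
- env.close_job(): hands the job in; it is judged then, once.
Trained networks look in the newest picture that a camera, given by its name, has taken for a name from the list of things; names that differ only in an ending like _2 or _b are one class to them, and where a whole thing is asked for, a point or a joint stands for the part that bears it (a point fixed in the world has none). Each returns a list of dicts, best first, with "score" (0 to 1); they miss things now and then, are a little off and sometimes report something else, mostly with a low value. They report only what shows in the picture. A call takes as long as a camera call. They do not tell look-alikes from the thing itself.
- env.regions_of(camera, target): "pixels" (400x640 bool, what is visible of it) and "point" ([row, column] in pixels, amid what is visible of it).
The state is a dict: "time_s": time; "q": joint angles; "qvel": joint speeds; "joint_efforts": joint torques, N m; "position": TCP position; "tool_rot": TCP orientation; "ft_force": force on the tool from outside, world axes, zero at the start; "wrist_torque": the same for the moment, N m; "grip_width": finger opening in m; "gripper_force": force on a finger pad.
Only numpy, scipy, OpenCV 4.12 (cv2) and the standard library are available. Lean on these libraries where they do the work, as an engineer would, in place of code of your own. Each camera call takes 0.05 s, during which the arm holds its last target. There are 200 camera calls.

## Working session

There is one attempt and no reset: what is moved stays moved. The work goes in short steps, Python scripts to look and compute and a tool call to move; the robot and the scene stay as the last step left them, time stands still between calls to the robot, and variables do not carry over. Pictures are saved under pics/ and viewed, at most 10 in all, crops included, and the job is handed in when it is done.

Besides the shell and the picture viewer there is one more tool, called after ">>>" as a command line: name --pt "numbers of a row" for each row, then --argument value for the rest. jog_arm: Moves the arm, as the interface text tells. Its arguments: {"type":"object","properties":{"targets":{"type":"array","items":{"type":"array","items":{"type":"number"}}},"hand":{"type":"number"},"newtons":{"type":"number"}},"required":["targets"]}

```bash
mkdir -p pics; cat > h.py <<'E'
import numpy as np, cv2
from rig import env
def cloud(im):
    d=im["depth"]; f=200/np.tan(np.radians(im["fovy"])/2)
    v,u=np.mgrid[0:400,0:640]
    p=np.stack([(u-im["cx"])/f*d,(v-im["cy"])/f*d,d],-1)
    T=im["cam_to_world"]
    w=p@T[:3,:3].T+T[:3,3]; w[d<=0]=np.nan
    return w
def save(im,n): cv2.imwrite(f"pics/{n}.png",im["frame"][...,::-1])
E
python3 - <<'E'
from h import *
np.set_printoptions(precision=4,suppress=True)
ims={}
for c in ["top","side"]:
    im=env.get_image(c); save(im,c); W=cloud(im)
    print(c,im["cam_to_world"].round(3).tolist(),im["fovy"])
    for t in ["long_cob","long_cup","half_cup","half_cob","warmer","spare_cob","isolator_box","isolator_grip","squeeze_bottle","shaker"]:
        for r in env.regions_of(c,t)[:3]:
            p=W[r["pixels"]]; p=p[~np.isnan(p[:,0])]
            if len(p)==0: continue
            print(t,round(r["score"],2),np.round(r["point"]),len(p),"med",np.median(p,0),"lo",np.percentile(p,2,0),"hi",np.percentile(p,98,0))
s=env.observe(); print(s["position"],s["tool_rot"],s["time_s"],s["grip_width"])
E
```

```text
top [[-0.046, -0.979, 0.199, 0.323], [-0.999, 0.045, -0.009, -0.007], [-0.0, -0.2, -0.98, 1.277], [0.0, 0.0, 0.0, 1.0]] 51.71296298993433
long_cob 0.65 [182. 300.] 312 med [0.599  0.039  0.1821] lo [0.588  0.0201 0.0025] hi [0.663  0.0616 0.2033]
long_cup 0.55 [191. 304.] 146 med [0.5889 0.0355 0.0431] lo [0.58   0.0133 0.0064] hi [0.6085 0.0645 0.0774]
half_cup 0.8 [224. 275.] 324 med [0.4954 0.113  0.0688] lo [0.4719 0.0877 0.0008] hi [0.5222 0.1437 0.0754]
half_cup 0.7 [149. 272.] 405 med [0.7143 0.1257 0.0975] lo [ 0.7001  0.1048 -0.0014] hi [0.7453 0.1621 0.153 ]
half_cup 0.69 [202. 256.] 136 med [0.575  0.1802 0.0419] lo [0.5686 0.1674 0.0078] hi [0.6017 0.2102 0.0727]
half_cob 0.58 [190. 250.] 221 med [0.5891 0.1894 0.1268] lo [0.5743 0.1735 0.0701] hi [0.6131 0.2107 0.138 ]
half_cob 0.29 [216. 410.] 5806 med [ 0.5102 -0.2977  0.0493] lo [ 0.3968 -0.435   0.0348] hi [ 0.6383 -0.194   0.0863]
warmer 0.61 [215. 413.] 5723 med [ 0.5093 -0.2966  0.0493] lo [ 0.3956 -0.434   0.0335] hi [ 0.6394 -0.1946  0.0862]
spare_cob 0.87 [204. 443.] 698 med [ 0.5232 -0.3667  0.1186] lo [ 0.424
[... 1304 characters left out ...]
5 [165. 358.] 4234 med [ 0.5056 -0.2531  0.0487] lo [ 0.3889 -0.3917  0.0021] hi [ 0.6269 -0.1861  0.0846]
spare_cob 0.59 [132. 364.] 560 med [ 0.5262 -0.3574  0.1116] lo [ 0.4379 -0.3822  0.0854] hi [ 0.5888 -0.3441  0.1249]
isolator_box 0.97 [364. 289.] 3096 med [0.4765 0.3947 0.0522] lo [0.4255 0.3343 0.0068] hi [0.5447 0.4342 0.0956]
isolator_grip 0.62 [354. 289.] 749 med [0.4795 0.3882 0.0852] lo [0.4452 0.359  0.0611] hi [0.5089 0.4042 0.0969]
squeeze_bottle 0.62 [233. 235.] 852 med [0.7137 0.1435 0.0823] lo [0.6977 0.1208 0.0095] hi [0.739  0.1553 0.1509]
[ 0.1296 -0.5345  0.2313] [[ 0.9718  0.2356  0.    ]
 [ 0.2356 -0.9718  0.0001]
 [ 0.     -0.0001 -1.    ]] 1.1 0.08568252929349512
```

View pics/top.png

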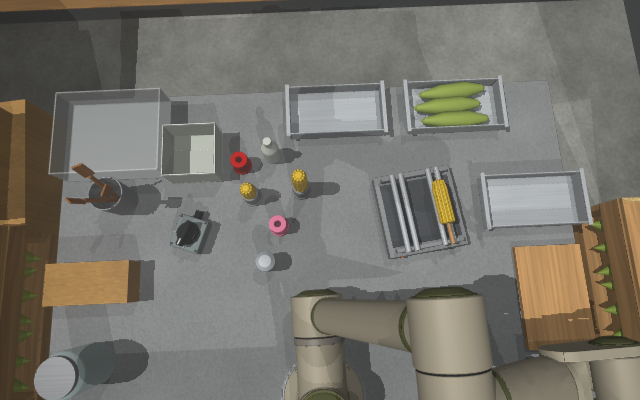

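View pics/side.png

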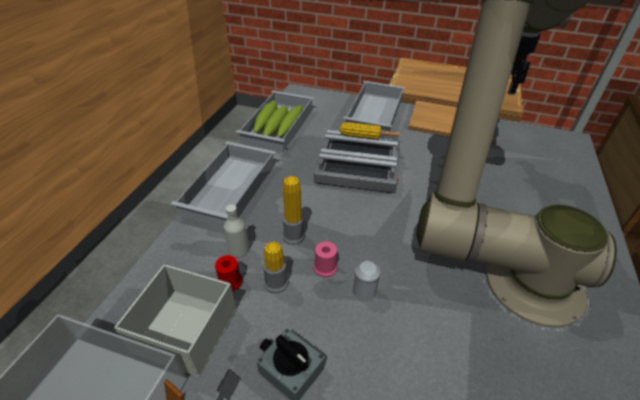

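The top and side views show the long cob at top pixel (col 300, row 182), with the half cob at (250, 190). The pink and red cups at (278, 224) and (240, 162) are decoys. The free bar pair is the left one, around col 402, and the isolator is at (190, 232). Next I'll fit precise poses.

```bash
cat >> h.py <<'E'
from scipy.spatial.transform import Rotation as R
from scipy.optimize import least_squares
def circ(p,r,c0): return least_squares(lambda c:np.hypot(p[:,0]-c[0],p[:,1]-c[1])-r,c0,loss="soft_l1",f_scale=.002).x
def move(pos,rot):
    "jog row from the present pose to a world pose"
    s=env.observe(); A=np.array(s["tool_rot"]); 
    return np.r_[A.T@(np.array(pos)-s["position"])*100, R.from_matrix(A.T@rot).as_rotvec(degrees=True)].round(2)
def tool(yaw,tilt):
    "tool x at azimuth yaw when down; tilt swings z from down towards that azimuth"
    return (R.from_euler('z',yaw,degrees=True)*R.from_euler('x',180,degrees=True)*R.from_euler('y',tilt,degrees=True)).as_matrix()
E
python3 - <<'E'
from h import *
np.set_printoptions(precision=4,suppress=True)
P=[];C=[]
for c in ["top","side"]:
    im=env.get_image(c); C.append((im,cloud(im)))
    W=C[-1][1].reshape(-1,3); rgb=im["frame"].reshape(-1,3).astype(int); k=~np.isnan(W[:,0])
    W=W[k];rgb=rgb[k]
    def box(x,y,z): return (abs(W[:,0]-x[0])<x[1])&(abs(W[:,1]-y[0])<y[1])&(W[:,2]>z[0])&(W[:,2]<z[1])
    cob=W[box((.6,.04),(.04,.04),(.085,.17))]; print(c,"cob",len(cob),circ(cob,.022,[.6,.04]), "ztop",W[box((.6,.03),(.04,.03),(.1,.3))][:,2].max())
    cup=W[box((.6,.04),(.04,.04),(.015,.065))]; print("cup",circ(cup,.026,[.6,.04]))
    cob=W[box((.59,.04),(.195,.04),(.08,.12))]; print("half",circ(cob,.022,[.59,.195]))
    b=W[box((.5,.15),(-.24,.05),(.074,.09))]; 
    m=b.mean(0); r=cv2.minAreaRect(b[:,:2].astype(np.float32)*1000); print("free bars",len(b),r,m)
    s=W[box((.5,.15),(-.36,.08),(.098,.2))]; print("spare",cv2.minAreaRect(s[:,:2].astype(np.float32)*1000))
    wm=W[box((.5,.2),(-.3,.2),(.03,.2))]; print("warmer",cv2.minAreaRect(wm[:,:2].astype(np.float32)*1000))
    g=W[box((.48,.07),(.38,.07),(.085,.105))]; print("grip",len(g),cv2.minAreaRect(g[:,:2].astype(np.float32)*1000),np.median(g,0))
    g=W[box((.48,.09),(.38,.09),(.044,.058))]; print("boxtop",cv2.minAreaRect(g[:,:2].astype(np.float32)*1000))
    g=W[box((.48,.07),(.38,.07),(.07,.105))&(rgb.min(1)>140)]; print("white",len(g),g.mean(0) if len(g) else 0)
top=C[0][0]["frame"][130:290,150:490]
cv2.imwrite("pics/z.png",cv2.resize(top[...,::-1],None,fx=2.3,fy=2.3,interpolation=cv2.INTER_CUBIC))
print("first", move([.6,-.12,.30],tool(90,0)), move([.6,-.12,.30],tool(90,68)))
E
```

```text
top cob 101 [0.6108 0.0407] ztop 0.20415293606408813
cup [0.6097 0.0405]
half [0.5966 0.1958]
free bars 851 ((513.9633178710938, -247.44241333007812), (232.86976623535156, 82.79834747314453), 0.9668742418289185) [ 0.5151 -0.2601  0.0818]
spare ((507.0457763671875, -373.6443176269531), (189.42294311523438, 44.193965911865234), 8.24283218383789)
warmer ((519.962158203125, -316.80133056640625), (254.2544403076172, 242.0020751953125), 7.883565902709961)
grip 165 ((479.600830078125, 381.318603515625), (17.441757202148438, 75.52406311035156), 63.219051361083984) [0.4782 0.3809 0.095 ]
boxtop ((485.8804931640625, 379.53472900390625), (91.51557922363281, 104.70765686035156), 70.27532196044922)
white 8 [0.4558 0.3934 0.0968]
side cob 455 [0.6071 0.0384] ztop 0.2014091170645954
cup [0.6066 0.0393]
half [0.5936 0.1919]
free bars 690 ((510.55584716796875, -260.08502197265625), (231.47113037109375, 44.76736068725586), 8.257498741149902) [ 0.5096 -0.2577  0.0804]
spare ((502.0317687988281, -367.34918212890625), (188.57012939453125, 34.91542053222656), 8.350326538085938)
warmer ((516.2523193359375, -309.289794921875), (253.14944458007812, 237.06248474121094), 8.57243824005127)
grip 383 ((477.2881774902344, 382.1369934082031), (16.60835075378418, 74.88382720947266), 64.62109375) [0.4759 0.3846 0.0942]
boxtop ((481.7477111816406, 380.5939025878906), (89.92765045166016, 100.41109466552734), 70.01310729980469)
white 8 [0.4556 0.3919 0.0962]
first [ 55.48 -29.2   -6.87  -0.    -0.   -76.38] [ 55.48 -29.2   -6.87  44.97  57.17 -66.67]
```

View pics/z.png

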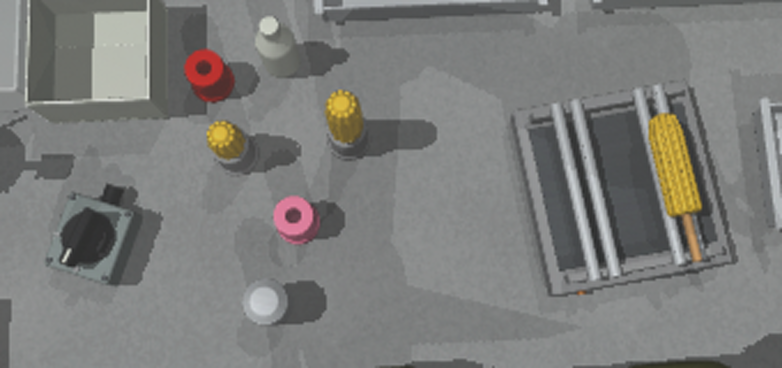

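The zoom confirms the layout: long cob at (343, 120) in the crop, free bars at about (570, 190) with clear space over them, and the isolator's white line at the lower left. I'll travel to the cob with a side grasp in mind.

>>> jog_arm --pt "55.5 -29.2 -6.9 0 0 -76.4" --pt "55.5 -29.2 -6.9 0 0 -76.4" --pt "55.5 -29.2 -6.9 0 0 -76.4" --pt "55.5 -29.2 -6.9 0 0 -76.4" --pt "55.5 -29.2 -6.9 0 0 -76.4" --pt "55.5 -29.2 -6.9 0 0 -76.4" --pt "55.5 -29.2 -6.9 0 0 -76.4" --pt "55.5 -29.2 -6.9 0 0 -76.4" --hand 1

```text
time_s: 1.87
position: [0.3794, -0.3139, 0.2682]
tool_rot: [[0.321, 0.947, 0.0], [0.947, -0.321, -0.0], [-0.0, 0.0, -1.0]]
ft_force: [0.3, -0.1, -1.2]
grip_width: 0.0856
gripper_force: 0.0
```

```bash
python3 - <<'E'
from h import *
print(move([.609,-.11,.25],tool(90,0)),move([.609,-.11,.25],tool(90,70)))
s=env.observe();print(np.round(s["q"],1),s["ft_force"])
E
```

```text
[ 2.668e+01  1.520e+01  1.820e+00  2.000e-02  2.000e-02 -1.874e+01] [ 26.68  15.2    1.82  11.46  69.36 -16.33]
[-53.4  14.5  79.1  -0.   86.4 -34.7] [ 0.32748487 -0.07725817 -1.15562795]
```

>>> jog_arm --pt "26.7 15.2 1.8 11.5 69.4 -16.3" --pt "26.7 15.2 1.8 11.5 69.4 -16.3" --pt "26.7 15.2 1.8 11.5 69.4 -16.3" --pt "26.7 15.2 1.8 11.5 69.4 -16.3" --pt "26.7 15.2 1.8 11.5 69.4 -16.3" --pt "26.7 15.2 1.8 11.5 69.4 -16.3" --pt "26.7 15.2 1.8 11.5 69.4 -16.3" --pt "26.7 15.2 1.8 11.5 69.4 -16.3"

```text
time_s: 2.53
position: [0.6114, -0.1097, 0.2497]
tool_rot: [[0.063, 0.997, 0.035], [0.556, -0.065, 0.828], [0.829, -0.033, -0.559]]
ft_force: [0.0, 0.2, -0.8]
grip_width: 0.0853
gripper_force: 0.0
```

```bash
python3 - <<'E'
from h import *
T=tool(90,70); g=np.array([.609,.0395,.135])+.019*T[:,2]
print(T.round(2)); print(move(g-.12*T[:,2],T))
s=env.observe();print(np.round(s["q"],1),s["ft_force"])
E
```

```text
[[-0.    1.    0.  ]
 [ 0.34 -0.    0.94]
 [ 0.94  0.   -0.34]]
[-3.64 -0.33  8.97  2.46 13.93 -3.36]
[-38.1  39.4  58.8  47.3 113.5 -26.4] [ 0.01473795  0.23936833 -0.83483952]
```

>>> jog_arm --pt "-3.64 -0.33 6 2.46 13.93 -3.36" --pt "-3.64 -0.33 8.97 2.46 13.93 -3.36" --pt "-3.64 -0.33 8.97 2.46 13.93 -3.36" --pt "-3.64 -0.33 8.97 2.46 13.93 -3.36" --pt "-3.64 -0.33 8.97 2.46 13.93 -3.36" --pt "-3.64 -0.33 8.97 2.46 13.93 -3.36"

```text
time_s: 3.03
position: [0.6076, -0.0602, 0.1722]
tool_rot: [[-0.001, 1.0, 0.006], [0.353, -0.005, 0.936], [0.936, 0.003, -0.353]]
ft_force: [0.2, 0.7, -0.1]
grip_width: 0.0852
gripper_force: 0.0
```

```bash
python3 - <<'E'
from h import *
T=tool(90,70); g=np.array([.609,.0395,.135])+.019*T[:,2]
print(move(g,T))
s=env.observe();print(np.round(s["q"],1),s["position"],s["ft_force"])
im=env.get_image("wrist"); save(im,"w1"); W=cloud(im).reshape(-1,3)
rgb=im["frame"].reshape(-1,3).astype(int)
k=(abs(W[:,0]-.61)<.04)&(abs(W[:,1]-.04)<.04)&(W[:,2]>.1)&(W[:,2]<.17)&(rgb[:,0]>rgb[:,2]+50)
print(k.sum(),circ(W[k],.022,[.609,.04]))
im=env.get_image("side"); W=cloud(im); k=(W[...,2]>.2)&(abs(W[...,0]-.6)<.03)&(W[...,1]>.01)
print(k.sum())
E
```

```text
[ 0.05  0.07 12.54  0.33  0.66  0.07]
[-36.4  46.4  67.8  54.1 111.  -38. ] [ 0.60755665 -0.06017711  0.1722466 ] [ 0.18702649  0.69196865 -0.14164278]
3385 [0.60758034 0.04072971]
229
```

View pics/w1.png

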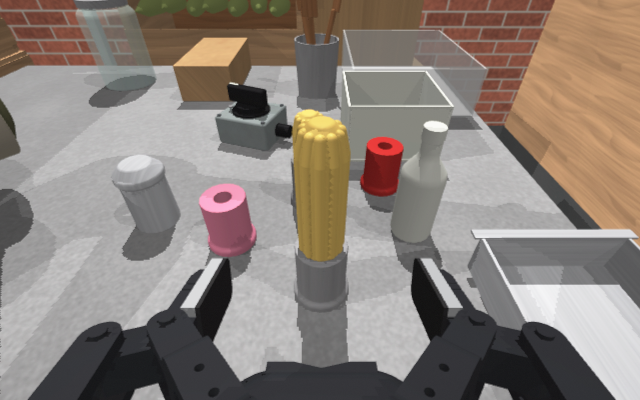

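In the wrist view the cob (cols 297–348) is centred between the fingers (cols 230–415). Nothing obstructs the path, so I'll advance and close.

>>> jog_arm --pt "0 0 3 0.3 0.7 0" --pt "0 0 6 0.3 0.7 0" --pt "0 0 9 0.3 0.7 0" --pt "0 0 11 0.3 0.7 0" --pt "0 0 12.5 0.3 0.7 0" --pt "0 0 12.5 0.3 0.7 0" --pt "0 0 12.5 0.3 0.7 0"

```text
time_s: 3.72
position: [0.6076, 0.0578, 0.1269]
tool_rot: [[0.001, 1.0, -0.001], [0.337, 0.001, 0.941], [0.941, -0.002, -0.337]]
ft_force: [0.6, -0.2, 1.0]
grip_width: 0.0853
gripper_force: 0.0
```

>>> jog_arm --pt "0 0 0 0 0 0" --pt "0 0 0 0 0 0" --pt "0 0 0 0 0 0" --pt "0 0 0 0 0 0" --pt "0 0 0 0 0 0" --pt "0 0 0 0 0 0" --pt "0 0 0 0 0 0" --pt "0 0 0 0 0 0" --hand 0 --newtons 45

```text
time_s: 4.38
position: [0.6075, 0.0579, 0.1263]
tool_rot: [[0.003, 1.0, -0.001], [0.336, -0.0, 0.942], [0.942, -0.003, -0.336]]
ft_force: [1.3, -3.8, 5.6]
grip_width: 0.0427
gripper_force: 45.2
```

```bash
python3 - <<'E'
from h import *
s=env.observe();print(np.round(s["q"],1),s["position"],s["ft_force"],s["grip_width"],s["gripper_force"])
print(move(s["position"]+[0,0,.1],tool(90,70)),move(s["position"]+[0,0,.16],s["tool_rot"]))
E
```

```text
[-27.6  47.   77.4  57.9  99.8 -42. ] [0.60748757 0.05789616 0.12626241] [ 1.34331552 -3.78676712  5.57415095] 0.04271688629255592 45.220534801483154
[ 9.42 -0.03 -3.36 -0.05 -0.37 -0.15] [15.07 -0.04 -5.37  0.    0.    0.  ]
```

Gripped at 42.7 mm with 45 N. Lifting straight up.

>>> jog_arm --pt "1.9 0 -0.67 0 0 0" --pt "3.8 0 -1.34 0 0 0" --pt "5.7 0 -2.01 0 0 0" --pt "7.5 0 -2.69 0 0 0" --pt "9.4 0 -3.36 0 0 0" --pt "11.3 0 -4.0 0 0 0" --pt "13.2 0 -4.7 0 0 0" --pt "15.1 0 -5.4 0 0 0"

```text
time_s: 5.05
position: [0.6075, 0.0584, 0.2864]
tool_rot: [[0.005, 1.0, -0.003], [0.336, 0.001, 0.942], [0.942, -0.006, -0.336]]
ft_force: [0.3, 0.3, -2.0]
grip_width: 0.0429
gripper_force: 45.6
```

```bash
python3 - <<'E'
from h import *
s=env.observe();print(np.round(s["q"],1),s["position"],s["ft_force"],s["grip_width"],s["gripper_force"])
im=env.get_image("wrist"); save(im,"w2"); im=env.get_image("side"); save(im,"s2")
cv2.imwrite("pics/c2.png",np.hstack([cv2.imread("pics/w2.png"),cv2.imread("pics/s2.png")])[:,::2][::1][::2])
W=cloud(im).reshape(-1,3); c=im["frame"].reshape(-1,3).astype(int)
k=(abs(W[:,0]-.61)<.06)&(abs(W[:,1]-.04)<.06)&(c[:,0]>c[:,2]+50)&(c[:,0]>100)
p=W[k]; print(k.sum(),p.min(0),p.max(0))
for a in np.arange(.16,.38,.02):
  q=p[abs(p[:,2]-a)<.01]
  if len(q): print(round(a,2),len(q),q.mean(0).round(3))
E
```

```text
[-27.5  35.8  69.7  62.1 109.4 -24.9] [0.60747563 0.05841011 0.2863525 ] [ 0.33693471  0.34616715 -2.00544467] 0.04288568123994302 45.64962029457092
897 [ 0.58558015 -0.01507066 -0.00272115] [0.66605922 0.09394032 0.36655009]
0.24 74 [0.602 0.058 0.244]
0.26 118 [0.602 0.058 0.26 ]
0.28 112 [0.606 0.059 0.28 ]
0.3 110 [0.606 0.059 0.301]
0.32 129 [0.604 0.058 0.32 ]
0.34 162 [0.603 0.056 0.34 ]
0.36 183 [0.604 0.049 0.359]
```

View pics/c2.png

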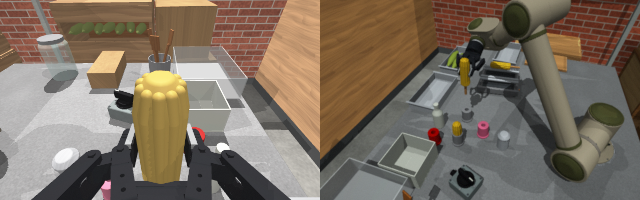

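The cob is upright in the fingers with its stick free of the cup. Next is turning it level while moving to the warmer.

```bash
python3 - <<'E'
from h import *
print(move([.57,-.06,.32],tool(60,25)))
E
```

```text
[ -1.01  -3.8  -12.2  -22.77 -44.17  20.79]
```

>>> jog_arm --pt "-0.1 -0.5 -1.5 -2.8 -5.5 2.6" --pt "-0.2 -1 -3 -5.7 -11 5.2" --pt "-0.4 -1.4 -4.5 -8.5 -16.5 7.8" --pt "-0.5 -1.9 -6 -11.4 -22 10.4" --pt "-0.6 -2.4 -7.5 -14.2 -27.6 13" --pt "-0.75 -2.85 -9.1 -17 -33.1 15.6" --pt "-0.9 -3.3 -10.6 -20 -38.6 18.2" --pt "-1 -3.8 -12.2 -22.8 -44.2 20.8"

```text
time_s: 5.82
position: [0.5692, -0.0612, 0.3167]
tool_rot: [[0.459, 0.864, 0.206], [0.784, -0.504, 0.363], [0.417, -0.005, -0.909]]
ft_force: [0.4, 0.7, -1.5]
grip_width: 0.0426
gripper_force: 45.8
```

```bash
python3 - <<'E'
from h import *
s=env.observe();print(np.round(s["q"],1),s["ft_force"],s["grip_width"],s["position"])
T=tool(8.3,-20)
a=move([.54,-.16,.28],tool(32,0)); print(a)
print(move(np.array([.511,-.260,.22])+.019*T[:,2],T))
E
```

```text
[-29.3  18.6  69.1  24.7  92.    2. ] [ 0.37794013  0.68210682 -1.54911185] 0.04259976130005089 [ 0.56921514 -0.06119288  0.31674705]
[-10.62   2.47  -0.85  -6.24 -24.11  27.27]
[-23.41   4.53   1.84  -2.4  -41.44  52.65]
```

>>> jog_arm --pt "-2.2 0.4 0 -0.2 -3.9 5" --pt "-4.4 0.9 0 -0.4 -7.8 10" --pt "-6.6 1.3 0 -0.7 -11.7 15" --pt "-8.8 1.7 0 -0.9 -15.6 20" --pt "-11 2.1 0 -1.1 -19.5 25" --pt "-13.2 2.6 0 -1.4 -23.4 30" --pt "-15.4 3 0 -1.6 -27.3 35" --pt "-17.6 3.4 0 -1.8 -31.2 40"

```text
time_s: 6.48
position: [0.5184, -0.2157, 0.2416]
tool_rot: [[0.92, 0.348, -0.178], [0.355, -0.935, 0.01], [-0.163, -0.072, -0.984]]
ft_force: [0.2, 1.2, -1.5]
grip_width: 0.0429
gripper_force: 45.8
```

```bash
python3 - <<'E'
from h import *
s=env.observe();print(np.round(s["q"],1),s["ft_force"],s["grip_width"],s["position"])
T=tool(8.3,-20)
print(move(np.array([.511,-.260,.22])+.019*T[:,2],T))
E
```

```text
[-32.3  27.2  64.4  -5.   97.4  36.7] [ 0.23509933  1.16004637 -1.47438653] 0.04292280630885662 [ 0.51840947 -0.21566099  0.2415957 ]
[ -2.24   4.04   4.08  -0.92 -10.09  12.78]
```

>>> jog_arm --pt "-0.7 1.3 1.3 -0.3 -3.3 4.3" --pt "-1.5 2.7 2.7 -0.6 -6.6 8.6" --pt "-2.2 4 4.1 -0.9 -10.1 12.8" --pt "-2.2 4 4.1 -0.9 -10.1 12.8" --pt "-2.2 4 4.1 -0.9 -10.1 12.8"

```text
time_s: 6.9
position: [0.5057, -0.2595, 0.2016]
tool_rot: [[0.93, 0.148, -0.336], [0.141, -0.989, -0.046], [-0.339, -0.005, -0.941]]
ft_force: [-0.1, 0.1, -0.4]
grip_width: 0.0428
gripper_force: 46.0
```

```bash
cat > chk.py <<'E'
from h import *
np.set_printoptions(precision=4,suppress=True)
s=env.observe();print(np.round(s["q"],1),s["ft_force"],s["grip_width"],s["position"])
for c in ["top","side"]:
    im=env.get_image(c); W=cloud(im)
    rgb=im["frame"].astype(int)
    k=(abs(W[...,0]-.51)<.15)&(abs(W[...,1]+.255)<.06)&(W[...,2]>.09)&(rgb[...,0]>rgb[...,2]+60)&(rgb[...,0]>110)
    p=W[k]; 
    if len(p)>20:
        m=p.mean(0); d=np.linalg.svd(p-m)[2][0]; d*=np.sign(d[0]); t=(p-m)@d
        print(c,len(p),m,"az",np.degrees(np.arctan2(d[1],d[0])),"el",np.degrees(np.arcsin(d[2])),"ends",m+d*t.min(),m+d*t.max(),"zmax",p[:,2].max())
    b=W[(abs(W[...,0]-.51)<.13)&(abs(W[...,1]+.26)<.045)&(W[...,2]>.074)&(W[...,2]<.09)]
    print("bars",cv2.minAreaRect(b[:,:2].astype(np.float32)*1000))
    save(im,c+"_c%.1f"%s["time_s"])
E
python3 chk.py; ls pics
```

```text
[-33.3  32.9  62.7 -13.   99.3  47.7] [-0.1146  0.0966 -0.4421] 0.04280690059520848 [ 0.5057 -0.2595  0.2016]
top 83 [ 0.4638 -0.2721  0.2371] az -28.07020299781359 el -6.553596436928125 ends [ 0.4469 -0.2631  0.2393] [ 0.4802 -0.2808  0.235 ] zmax 0.24380146806104164
bars ((428.852294921875, -275.0462341308594), (59.02128601074219, 43.218475341796875), 7.849147796630859)
side 184 [ 0.535  -0.2399  0.2295] az 2.9766477313409174 el 3.6776269164436153 ends [ 0.4553 -0.2441  0.2244] [ 0.5756 -0.2378  0.2321] zmax 0.24318694933878304
bars ((511.58782958984375, -271.3216247558594), (231.65322875976562, 68.07391357421875), 7.554864406585693)
c2.png
s2.png
side.png
side_c6.9.png
top.png
top_c6.9.png
w1.png
w2.png
z.png
```

```bash
python3 - <<'E'
import cv2
a=cv2.imread("pics/side_c6.9.png")[60:200,280:460];cv2.imwrite("pics/v3.png",cv2.resize(a,None,fx=4,fy=4,interpolation=2))
from h import *
T=tool(8.3,-20)
print(move(np.array([.511,-.260,.22])+.019*T[:,2],T),move(np.array([.511,-.260,.120])+.019*T[:,2],T))
E
```

```text
[-0.1   0.14  0.23 -0.   -0.4   0.26] [ 3.25  0.15  9.65 -0.   -0.4   0.26]
```

View pics/v3.png

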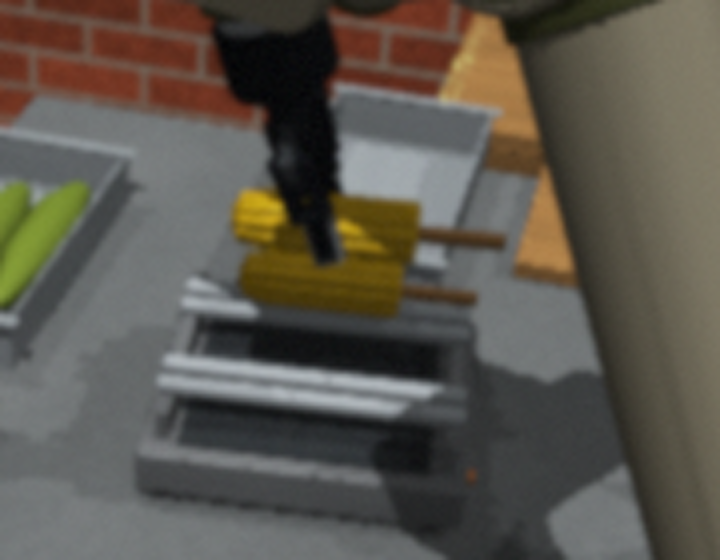

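The held cob is level and parallel to the bars, with its tip pointing away from the robot. Lowering to 18 mm above the resting height.

>>> jog_arm --pt "0.6 0.15 2 0 -0.4 0.3" --pt "1.3 0.15 4 0 -0.4 0.3" --pt "2 0.15 6 0 -0.4 0.3" --pt "2.65 0.15 8 0 -0.4 0.3" --pt "3.05 0.15 9.1 0 -0.4 0.3" --pt "3.25 0.15 9.65 0 -0.4 0.3" --pt "3.25 0.15 9.65 0 -0.4 0.3" --pt "3.25 0.15 9.65 0 -0.4 0.3"

```text
time_s: 7.67
position: [0.5048, -0.2618, 0.103]
tool_rot: [[0.93, 0.142, -0.338], [0.133, -0.99, -0.051], [-0.342, 0.002, -0.94]]
ft_force: [-0.4, -0.5, -0.3]
grip_width: 0.043
gripper_force: 46.0
```

```bash
python3 chk.py; python3 - <<'E'
from h import *
s=env.observe();T=tool(8.3,-20)
print(s["position"]-.019*np.array(s["tool_rot"])[:,2], move(np.array([.511,-.260,.105])+.019*T[:,2],T))
E
```

```text
[-33.3  38.   70.4 -13.2  86.9  51. ] [-0.373  -0.5033 -0.3233] 0.043021063226689776 [ 0.5048 -0.2618  0.103 ]
top 55 [ 0.4631 -0.2765  0.1377] az -22.05401122003726 el -9.934891483566147 ends [ 0.4491 -0.2709  0.1404] [ 0.4828 -0.2845  0.134 ] zmax 0.14538244513353438
bars ((424.890625, -272.7513122558594), (53.86869812011719, 45.673667907714844), 10.76762866973877)
side 267 [ 0.512  -0.2477  0.1328] az 6.756537225819338 el -2.2355328949959943 ends [ 0.454  -0.2545  0.135 ] [ 0.574  -0.2403  0.1303] zmax 0.14427355150256638
bars ((512.3136596679688, -274.0880126953125), (231.79164123535156, 72.32088470458984), 7.817145347595215)
[ 0.51123687 -0.26094201  0.12107675] [ 0.54 -0.1   1.51  0.09 -0.04 -0.21]
```

>>> jog_arm --pt "0.1 -0.1 0.3 0 0 0" --pt "0.2 -0.1 0.6 0 0 0" --pt "0.3 -0.1 0.9 0 0 0" --pt "0.4 -0.1 1.1 0 0 0" --pt "0.4 -0.1 1.2 0 0 0" --pt "0.45 -0.1 1.3 0 0 0" --pt "0.45 -0.1 1.3 0 0 0" --pt "0.45 -0.1 1.3 0 0 0"

```text
time_s: 8.43
position: [0.5039, -0.2607, 0.0881]
tool_rot: [[0.93, 0.141, -0.34], [0.132, -0.99, -0.05], [-0.343, 0.001, -0.939]]
ft_force: [0.3, -1.0, -1.5]
grip_width: 0.0427
gripper_force: 46.0
```

>>> jog_arm --pt "0.03 0 0.07 0 0 0" --pt "0.05 0 0.13 0 0 0" --pt "0.07 0 0.2 0 0 0" --pt "0.07 0 0.2 0 0 0"

```text
time_s: 8.77
position: [0.504, -0.2609, 0.0866]
tool_rot: [[0.93, 0.141, -0.339], [0.132, -0.99, -0.05], [-0.343, 0.002, -0.939]]
ft_force: [-0.8, 1.1, 3.5]
grip_width: 0.0428
gripper_force: 46.6
```

>>> jog_arm --pt "0.03 0 0.07 0 0 0" --pt "0.05 0 0.13 0 0 0" --pt "0.07 0 0.2 0 0 0" --pt "0.07 0 0.2 0 0 0"

```text
time_s: 9.1
position: [0.504, -0.261, 0.0865]
tool_rot: [[0.93, 0.141, -0.339], [0.131, -0.99, -0.051], [-0.342, 0.003, -0.94]]
ft_force: [-3.5, 2.7, 18.5]
grip_width: 0.0424
gripper_force: 47.9
```

The cob is seated on the bars. I'll ease off about 2 mm, then open.

>>> jog_arm --pt "-0.06 0 -0.18 0 0 0" --pt "-0.06 0 -0.18 0 0 0"

```text
time_s: 9.27
position: [0.5041, -0.2609, 0.0865]
tool_rot: [[0.93, 0.141, -0.339], [0.132, -0.99, -0.05], [-0.342, 0.002, -0.94]]
ft_force: [-0.3, 0.1, 10.0]
grip_width: 0.0429
gripper_force: 47.0
```

>>> jog_arm --pt "0 0 0 0 0 0" --pt "0 0 0 0 0 0" --pt "0 0 0 0 0 0" --pt "0 0 0 0 0 0" --pt "0 0 0 0 0 0" --pt "0 0 0 0 0 0" --pt "0 0 0 0 0 0" --pt "0 0 0 0 0 0" --hand 1

```text
time_s: 9.93
position: [0.5039, -0.2607, 0.0857]
tool_rot: [[0.93, 0.141, -0.34], [0.132, -0.99, -0.05], [-0.343, 0.001, -0.939]]
ft_force: [-0.0, 0.5, 0.7]
grip_width: 0.0855
gripper_force: 0.0
```

>>> jog_arm --pt "-0.5 0 -1.5 0 0 0" --pt "-1.2 0 -3.5 0 0 0" --pt "-2.2 0 -6.5 0 0 0" --pt "-3.4 0 -10 0 0 0" --pt "-4.7 0 -14 0 0 0" --pt "-6 0 -17.5 0 0 0" --pt "-6 0 -17.5 0 0 0"

```text
time_s: 10.52
position: [0.5088, -0.2607, 0.2784]
tool_rot: [[0.934, 0.141, -0.329], [0.13, -0.99, -0.057], [-0.334, 0.01, -0.943]]
ft_force: [-0.0, -0.2, 0.5]
grip_width: 0.0851
gripper_force: 0.0
```

```bash
python3 chk.py; python3 - <<'E'
from h import *
print(move([.482,.0,.32],tool(64,0)))
im=env.get_image("wrist"); save(im,"w5")
E
```

```text
[-33.1  30.6  54.3 -13.9 109.1  46. ] [-0.0462 -0.2174  0.5119] 0.08512750853327568 [ 0.5088 -0.2607  0.2784]
top 38 [ 0.4166 -0.2764  0.1079] az -7.409934274808099 el 4.379907253500202 ends [ 0.3987 -0.2741  0.1065] [ 0.4577 -0.2818  0.1111] zmax 0.11507456296758467
bars ((417.263427734375, -288.78448486328125), (30.658363342285156, 63.4561882019043), 58.63473129272461)
side 549 [ 0.5019 -0.2533  0.1147] az 9.280361906005634 el 0.7804364395615632 ends [ 0.3996 -0.27    0.1133] [ 0.5731 -0.2416  0.1157] zmax 0.12647002922656303
bars ((509.504638671875, -256.1942138671875), (232.7008514404297, 64.34595489501953), 3.1484124660491943)
[ -0.61 -26.09  -4.98  -9.54  18.41 -55.33]
```

View pics/w5.png

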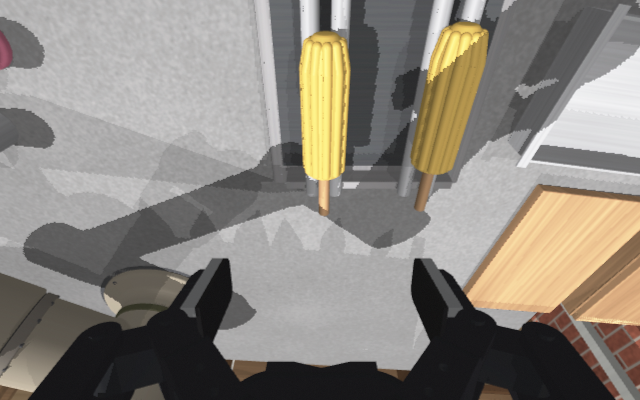

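The long cob lies between the free bars (cols 301–350, bars visible at both ends), released and parallel, and the spare cob hasn't moved. On to the isolator.

```bash
python3 - <<'E'
from h import *
print(move([.49,-.03,.32],tool(58,0)))
E
```

```text
[ -0.28 -23.    -5.21  -8.69  18.81 -49.36]
```

>>> jog_arm --pt "-0.3 -3 -2 -1.1 2.4 -6.2" --pt "-0.3 -6 -4 -2.2 4.7 -12.4" --pt "-0.3 -9 -5.2 -3.3 7 -18.5" --pt "-0.3 -12 -5.2 -4.4 9.4 -24.7" --pt "-0.3 -15 -5.2 -5.5 11.8 -31" --pt "-0.3 -18 -5.2 -6.6 14.1 -37" --pt "-0.3 -21 -5.2 -7.7 16.5 -43.2" --pt "-0.3 -23 -5.2 -8.7 18.8 -49.4"

```text
time_s: 11.33
position: [0.4888, -0.0275, 0.319]
tool_rot: [[0.524, 0.852, -0.001], [0.852, -0.524, 0.002], [0.001, -0.002, -1.0]]
ft_force: [0.3, 0.5, -0.9]
grip_width: 0.0854
gripper_force: 0.0
```

```bash
python3 - <<'E'
from h import *
print(move([.482,.18,.30],tool(106,0)))
E
```

```text
[ 17.32 -11.45   1.95  -0.05  -0.11 -47.59]
```

>>> jog_arm --pt "2.2 -1.4 0 0 0 -6" --pt "4.4 -2.9 0 0 0 -12" --pt "6.6 -4.3 1 0 0 -18" --pt "8.7 -5.7 1 0 0 -24" --pt "10.9 -7.2 2 0 0 -30" --pt "13 -8.6 2 0 0 -36" --pt "15.2 -10 2 0 0 -42" --pt "17.3 -11.5 2 0 0 -47.6"

```text
time_s: 12.0
position: [0.4833, 0.1788, 0.2984]
tool_rot: [[-0.274, 0.962, -0.004], [0.962, 0.274, -0.001], [0.0, -0.004, -1.0]]
ft_force: [0.2, -0.3, 1.1]
grip_width: 0.0855
gripper_force: 0.0
```

```bash
python3 - <<'E'
from h import *
print(move([.482,.38,.22],tool(154,0)))
s=env.observe();print(np.round(s["q"],1))
E
```

```text
[ 19.39   5.42   7.82  -0.19  -0.1  -48.08]
[ 7.1 16.  71.9 -0.  92.3 -8.8]
```

>>> jog_arm --pt "2.4 0.7 0 -0.2 0 -6" --pt "4.8 1.4 0 -0.2 0 -12" --pt "7.3 2 1 -0.2 0 -18" --pt "9.7 2.7 3 -0.2 0 -24" --pt "12.1 3.4 5 -0.2 0 -30" --pt "14.5 4.1 7 -0.2 0 -36" --pt "17 4.8 7.8 -0.2 0 -42" --pt "19.4 5.4 7.8 -0.2 -0.1 -48"

```text
time_s: 12.67
position: [0.4823, 0.3795, 0.2176]
tool_rot: [[-0.898, 0.44, -0.003], [0.44, 0.898, -0.003], [0.002, -0.004, -1.0]]
ft_force: [-0.8, -0.5, -0.0]
grip_width: 0.0855
gripper_force: 0.0
```

>>> jog_arm --pt "0 0 0 0 0 0" --pt "0 0 0 0 0 0" --pt "0 0 0 0 0 0"

```text
time_s: 12.92
position: [0.4835, 0.3782, 0.2212]
tool_rot: [[-0.895, 0.446, 0.002], [0.446, 0.895, -0.001], [-0.002, 0.0, -1.0]]
ft_force: [-0.3, -0.9, -0.2]
grip_width: 0.0854
gripper_force: 0.0
```

```bash
python3 - <<'E'
from h import *
np.set_printoptions(precision=4,suppress=True)
im=env.get_image("wrist"); save(im,"w6"); W=cloud(im).reshape(-1,3)
g=W[(abs(W[:,0]-.48)<.06)&(abs(W[:,1]-.38)<.06)&(W[:,2]>.085)&(W[:,2]<.1)]
print(len(g),cv2.minAreaRect(g[:,:2].astype(np.float32)*1000))
print(move([.482,.38,.068],tool(154,0)))
s=env.observe();print(np.round(s["q"],1),s["position"])
E
```

```text
1452 ((477.84027099609375, 381.86871337890625), (15.87900447845459, 74.57363891601562), 64.9417724609375)
[ 0.28  0.09 15.37  0.06  0.15 -0.48]
[ 27.   28.6  64.6  -0.1  86.7 -36.5] [0.4836 0.378  0.2217]
```

View pics/w6.png

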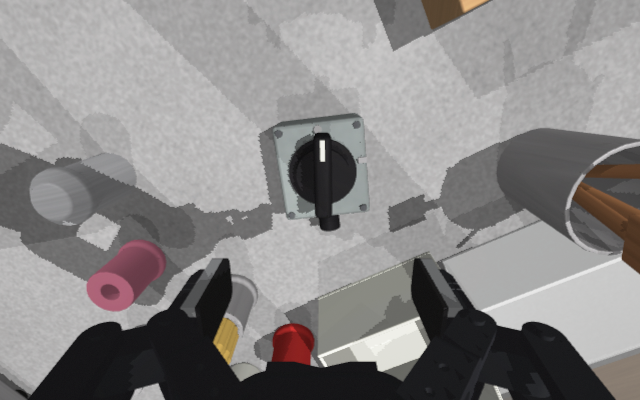

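The wrist view is centred on the isolator (col 322), with the bar along tool x and the white line towards tool +x. I'll descend and grip it.

>>> jog_arm --pt "0.2 0.1 3 0 0 0.3" --pt "0.2 0.1 6 0 0 0.3" --pt "0.2 0.1 9 0 0 0.3" --pt "0.2 0.1 12 0 0 0.3" --pt "0.2 0.1 14 0 0 0.3" --pt "0.2 0.1 15.3 0 0 0.3" --pt "0.2 0.1 15.3 0 0 0.3" --pt "0.2 0.1 15.3 0 0 0.3"

```text
time_s: 13.63
position: [0.4831, 0.3799, 0.0693]
tool_rot: [[-0.893, 0.45, 0.003], [0.45, 0.893, 0.0], [-0.003, 0.002, -1.0]]
ft_force: [0.8, 0.4, 1.3]
grip_width: 0.0851
gripper_force: 0.0
```

>>> jog_arm --pt "0 0 0 0 0 0" --pt "0 0 0 0 0 0" --pt "0 0 0 0 0 0" --pt "0 0 0 0 0 0" --pt "0 0 0 0 0 0" --pt "0 0 0 0 0 0" --pt "0 0 0 0 0 0" --pt "0 0 0 0 0 0" --hand 0 --newtons 30

```text
time_s: 14.3
position: [0.4826, 0.3802, 0.0696]
tool_rot: [[-0.894, 0.449, 0.003], [0.449, 0.894, -0.001], [-0.003, 0.001, -1.0]]
ft_force: [-2.3, -3.7, 5.9]
grip_width: 0.0152
gripper_force: 32.1
```

>>> jog_arm --pt "0 0 0 0 0 5" --pt "0 0 0 0 0 10" --pt "0 0 0 0 0 15" --pt "0 0 0 0 0 20" --pt "0 0 0 0 0 25" --pt "0 0 0 0 0 30" --pt "0 0 0 0 0 35" --pt "0 0 0 0 0 40"

```text
time_s: 14.97
position: [0.4826, 0.3802, 0.0696]
tool_rot: [[-0.392, 0.92, 0.003], [0.92, 0.392, -0.001], [-0.002, 0.003, -1.0]]
ft_force: [-2.8, -3.4, 5.7]
grip_width: 0.0155
gripper_force: 32.2
```

>>> jog_arm --pt "0 0 0 0 0 5" --pt "0 0 0 0 0 10" --pt "0 0 0 0 0 15" --pt "0 0 0 0 0 20" --pt "0 0 0 0 0 25" --pt "0 0 0 0 0 28" --pt "0 0 0 0 0 31" --pt "0 0 0 0 0 31"

```text
time_s: 15.63
position: [0.4826, 0.3802, 0.0696]
tool_rot: [[0.136, 0.991, 0.003], [0.991, -0.136, -0.001], [-0.0, 0.003, -1.0]]
ft_force: [-2.5, -4.1, 5.8]
grip_width: 0.0153
gripper_force: 32.1
```

```bash
python3 - <<'E'
from h import *
s=env.observe();t=np.array(s["tool_rot"]);print(np.degrees(np.arctan2(t[1,0],t[0,0])),s["ft_force"],s["wrist_torque"],s["gripper_force"],s["position"],s["grip_width"])
E
```

```text
82.18462654635654 [-2.53225453 -4.14411133  5.83522674] [-0.76922215  0.56199877 -0.09018837] 32.059165835380554 [0.4825897  0.38019984 0.06963939] 0.015275214868094482
```

>>> jog_arm --pt "0 0 0 0 0 1" --pt "0 0 0 0 0 2" --pt "0 0 0 0 0 2.5" --pt "0 0 0 0 0 2.5"

```text
time_s: 15.97
position: [0.4826, 0.3802, 0.0697]
tool_rot: [[0.177, 0.984, 0.003], [0.984, -0.177, -0.001], [-0.0, 0.003, -1.0]]
ft_force: [-2.3, -4.4, 5.4]
grip_width: 0.0155
gripper_force: 32.1
```

>>> jog_arm --pt "0 0 0 0 0 0" --pt "0 0 0 0 0 0" --pt "0 0 0 0 0 0" --pt "0 0 0 0 0 0" --pt "0 0 0 0 0 0" --pt "0 0 0 0 0 0" --pt "0 0 0 0 0 0" --pt "0 0 0 0 0 0" --hand 1

```text
time_s: 16.63
position: [0.4829, 0.3807, 0.0691]
tool_rot: [[0.176, 0.984, 0.004], [0.984, -0.176, 0.0], [0.001, 0.004, -1.0]]
ft_force: [0.5, -0.4, 0.4]
grip_width: 0.0853
gripper_force: 0.0
```

>>> jog_arm --pt "0 0 -1 0 0 0" --pt "0 0 -4 0 0 0" --pt "0 0 -8 0 0 0" --pt "0 0 -12 0 0 0" --pt "0 0 -15 0 0 0" --pt "0 0 -18 0 0 0" --pt "0 0 -18 0 0 0" --pt "0 0 -18 0 0 0"

```text
time_s: 17.3
position: [0.4824, 0.3808, 0.2514]
tool_rot: [[0.176, 0.984, 0.007], [0.984, -0.176, 0.002], [0.004, 0.007, -1.0]]
ft_force: [-0.2, -0.5, -1.1]
grip_width: 0.0856
gripper_force: 0.0
```

```bash
python3 chk.py; python3 - <<'E'
from h import *
im=env.get_image("wrist"); W=cloud(im).reshape(-1,3)
g=W[(abs(W[:,0]-.48)<.06)&(abs(W[:,1]-.38)<.06)&(W[:,2]>.085)&(W[:,2]<.1)]
print(len(g),cv2.minAreaRect(g[:,:2].astype(np.float32)*1000))
g=W[(abs(W[:,0]-.48)<.09)&(abs(W[:,1]-.38)<.09)&(W[:,2]>.046)&(W[:,2]<.058)]; print("box",cv2.minAreaRect(g[:,:2].astype(np.float32)*1000))
im=env.get_image("side"); save(im,"end"); 
E
```

```text
[27.3 27.6 61.4 -0.1 90.5 37.5] [-0.1689 -0.5434 -1.1449] 0.08560898519337862 [0.4824 0.3808 0.2514]
top 717 [ 0.501  -0.2608  0.1171] az 8.616529076490917 el 2.5212974545013043 ends [ 0.3914 -0.2774  0.1122] [ 0.577  -0.2493  0.1205] zmax 0.1302592970089489
bars ((513.9059448242188, -261.7680358886719), (232.70150756835938, 82.3083267211914), 0.23104679584503174)
bars ((0.0, 0.0), (0.0, 0.0), 0.0)
1242 ((483.2080993652344, 383.8382263183594), (75.12599182128906, 15.857328414916992), 79.48072814941406)
box ((482.2318420410156, 379.2425537109375), (90.45121765136719, 100.11975860595703), 70.1619644165039)
```

View pics/end.png

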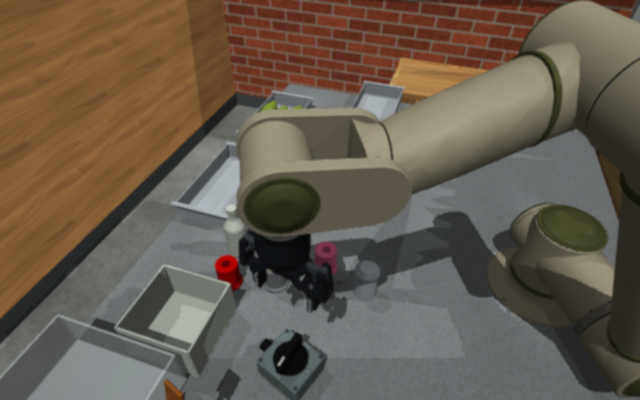

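The isolator bar measures 80.6° clockwise from the box axis (≈1.4 rad). The cob is at rest on the bars and the gripper is clear of everything.

```bash
python3 -c "
from rig import env
print(env.close_job())"
```

```text
the job is handed in; nothing more can be done
None
```

I laid the long cob along the free bars and released it, turned the isolator on (about 1.4 rad), and handed the job in at about 17.5 s. No verdict came back, and I didn't re-measure the cups, bottle and shaker at the end.

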